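# Close the pinned jig and hold a taper feeler snug in its gap

## Robot

A 6-joint arm with a two-finger parallel gripper is mounted at the origin on a cart in front of the work surface, level with it; the furniture and walls round the work are solid. World frame = base frame: x ahead of the robot, y to its left, z up, the work surface at z = 0. Lengths are in m, angles in rad, forces in N, time in s.
With the tool pointing down it reaches from about 0.375 to 0.9 m from the base axis. Payload 3.1 kg.
Tool frame: the origin (TCP) lies on the centre line of the jaws, within the pads' length; the fingertips stand 25 mm ahead of it and the grasp point (between the pads) lies 6 mm ahead of it (manip.tips_ahead is the distance from the TCP to the fingertips, in m); z points along the fingers, y is the direction in which the jaws open and shut (so a half turn about z gives the same grasp; the last joint's range is limited). The gripper opens to 85 mm and grips with 20 to 120 N. Pads are 22 mm wide; open, the fingers measure 114 mm over their backs; the gripper's body (76 mm by 85 mm) begins 54 mm behind the grasp point. The pads swing forward as they close: fully open they stand 13 mm farther back than shut.
Start: joints at [-1.397, 0.527, 1.433, -0, 1.181, -0.178], TCP at [0.215, -0.587, 0.256] pointing down, gripper open.
Joint ranges: [-3.08, 3.08], [-0.75, 2.2], [0.22, 2.44], [-1.43, 4.57], [0, 2.65], [-2.85, 2.85]. Speed limits (rad/s): [2.79, 2.79, 3.14, 3.14, 3.14, 3.14].

## Interface

Orientations are given as a unit quaternion [x, y, z, w].
In Python, from station import manip gives the robot as it stands.
- The arm moves only by the tool play_rows, never from a script. Its argument "steps" is a list that holds one entry, the list of rows, each a list of 6 numbers: the shift along the tool's x, y, z in m, then the turn, a rotation vector about the tool's x, y, z in degrees. In form: [[[x, y, z, rx, ry, rz], ...]]. A call has 1 to 10 rows; each row shifts and turns the commanded pose from where the row before left it, along the tool's axes as they then stand; what a row does not reach is not made up. A row lasts 1/8 s, in which the tool goes at most 62.5 mm and 10.7 degrees, less where a joint would pass 70% of its speed; a pose out of reach is approached as far as the arm can. A call is refused whole if a number of a shift passes 0.0625 or a number of a turn 10.7, either way. A call with a gripper value outside its range is refused whole. "fingers" is the opening, from 0 (shut) to 1 (fully open), set as the call begins (left out, the last holds). The fingers move at their own pace and stop on an object; "squeeze" is the grip in N (left out, the last holds). Time passes only in rows, so rows that do not move let the fingers close. It gives the time, the measured TCP pose, the force and the opening at its end, in the units of the state.
- manip.sense(): the state, without advancing time (a new reading comes with each control period).
- manip.snapshot(name): name is "scene" or "top" or "wrist"; returns a dict with "img" (420x560x3 uint8, red, green, blue), "K" (3x3 intrinsics, pixels), "world_from_camera" (4x4, takes a point from camera to world coordinates). Camera axes: x right, y down, z forward; pixel columns grow to the right and rows downward; lengths in m; the calibration is good to about 2 mm. A picture is of the moment at which its call begins. There is no depth.
- manip.sign_off(): hands the job in, once; it reports no verdict.
Trained networks look in a picture, given as the dict that the camera call returned (one of the last four; its "shot" number tells which), for a name from the list of things; names that differ only in an ending like _2 or _b are one class to them, and where a whole thing is asked for, a point or a joint stands for the part that bears it (a point fixed in the world has none). Each returns a list of dicts, best first, with "score" (0 to 1); they miss things now and then, are a little off and sometimes report something else, mostly with a low value. They report only what shows in the picture. A call takes as long as a camera call.
- manip.regions_of(label, picture): "pixels" (420x560 bool, what is visible of it) and "rect" ([left, top, right, bottom] in pixels, round what is visible of it).
- manip.pinpoint(label, picture): "point" ([column, row] in pixels: a listed point, or the origin of a listed thing).
The state is a dict: "t": time; "q": joint angles; "qd": joint speeds; "tau": joint torques, N m; "tcp_pos": TCP position; "tool_rot": TCP orientation; "force": force on the tool from outside, world axes, zero at the start; "ft_torque": the same for the moment, N m; "finger_gap": opening from 0.0 (shut) to 1.0 (fully open).
Only numpy, scipy, OpenCV 4.12 (cv2) and the standard library are available. Lean on these libraries where they do the work, as an engineer would, in place of code of your own. Each camera call takes 0.05 s, during which the arm holds its last target.

## Task

Lower the loose steel plate over the two pins of the aluminium block so that it rests flush on both rails, and let go of it. Then pick up the taper feeler by its tab and slide its blade, flat on the block, into the gap under the plate from the side that faces the robot, straight and about midway between the rails, until it drags snugly between block and plate without jacking the plate up. Finish there: the program ends while still holding the feeler at that depth; leave the tape roll, loupe and hammer alone.

Things in the scene. Friction and masses are not known exactly. Their poses are not given: they have to be found in the camera images.
- base: fixed aluminium block 100 mm (x) by 150 mm (y) by 36 mm high, with two steel pins of 10 mm diameter standing at x = 0, y = +52 and -52 mm, their cone tips 63 mm above the table. Origin: centre of its underside, on the table. Its x axis is the direction in which the feeler goes in: its -x side faces the robot. The gap opens to that side, 78 mm wide between the rails
- stops: the two dark steel stop rails on the block, each 90 mm (x) by 26 mm (y), round the pins at y = +52 and -52 mm. Origin: midway between them, in the plane of their tops, which stand 4.0 to 5.5 mm above the block's top (set differently each time; they do not yield); that is the height of the gap under the plate
- plate: loose steel plate 90 mm (x) by 140 mm (y) by 10 mm thick, about 0.8 kg, with two through holes of 12 mm diameter at x = 0, y = +52 and -52 mm; it fits either way round. On its middle stands a black bar handle 45 mm long (x), 14 mm thick (y), whose top is 44 mm above the plate's underside. Origin: centre of the underside. It lies on the table
- feeler: taper feeler, 100 g, lying flat on the table: steel blade 26 mm wide pointing to +x, flat underneath, 2 mm thick at the tip (x = +75 mm) and thickening evenly to 8 mm at x = -5 mm; behind it the 8 mm thick heel to x = -51 mm carries an upright black tab 40 mm long (x = -48 to -8 mm) and 12 mm thick (y), whose top is 47 mm above the underside. Origin: in the plane of the underside, on the centre line, 75 mm behind the tip
- tip (a point): middle of the lower edge of the feeler's tip, 75 mm ahead (+x) of the feeler's origin. On the block the blade slides with little drag; once the plate bears on it the drag rises by several N within a few mm of travel
- tab (a point): centre of the feeler's tab, 30 mm above its underside, 28 mm behind its origin: the place to grip it
- tape_roll2: roll of tape lying flat, 100 mm across, 25 mm high, a bystander; origin at its underside
- loupe: black loupe, 38 mm across, 30 mm high, a bystander; origin at its underside
- small_hammer: small hammer lying flat, 170 mm long, a bystander; origin at its underside

How it is judged:
On the way, in this order (a step that is already met when the one before it is completed fails the run):
1. the plate rests flush on the rails over both pins and is let go (horizontal distance between plate and base below 0.003 m and angle between the x axis of plate and the x axis of base, either way round below 0.05 rad and z of plate in the frame of stops below 0.001 m and angle between plate's own z axis and vertical below 0.01 rad and contact force between plate and stops above 2 N and contact force between the fingers and plate below 0.1 N), for 0.2 s.
2. the feeler, held in the gripper, has its tip in the gap (x of tip in the frame of base between -0.042 and 0.03 m and y of tip in the frame of base between -0.03 and 0.03 m and z of tip in the frame of base between 0.034 and 0.042 m and contact force between the fingers and feeler above 1 N), for 0.1 s.
At the end, for the whole second after the job is handed in: Plate within 3 mm on its pins, carried by the rails, tipped under 0.7 degrees, raised under 1.5 mm; feeler at rest in the fingers, tip 15 to 65 mm under the plate, within 25 mm of midway and 0.2 rad of straight, pressed by the plate with 0.8 to 20 N and the block with 0.3 to 40 N (horizontal distance between plate and base below 0.003 m and angle between the x axis of plate and the x axis of base, either way round below 0.05 rad and angle between plate's own z axis and vertical below 0.012 rad and z of plate in the frame of stops below 0.0015 m and contact force between plate and stops above 1 N and x of tip in the frame of base between -0.03 and 0.02 m and y of tip in the frame of base between -0.025 and 0.025 m and angle between the x axis of feeler and the x axis of base, either way round below 0.2 rad and contact force between feeler and plate between 0.8 and 20 N and contact force between feeler and base between 0.3 and 40 N and contact force between the fingers and feeler above 2 N and contact force between the fingers and plate below 0.1 N and linear speed of each of feeler, plate below 0.01 m/s); the arm keeps its last pose, push and grip.
It fails at once if a bystander (tape roll, loupe, hammer) was shifted by more than 3 cm (distance of any of tape_roll2, loupe, small_hammer from where it was at the start of the episode above 0.03 m).
It also fails if it takes over 64 s, if anything falls off the work surface, if the arm or the gripper's body presses on something with over 40 N, if the wrist force passes 120 N, or if a joint passes its speed limit or range.

## Working session

There is one attempt and no reset: what is moved stays moved. The work goes in short steps, Python scripts to look and compute and a tool call to move; the robot and the scene stay as the last step left them, time stands still between calls to the robot, and variables do not carry over. Pictures are saved under pics/ and viewed, and the job is handed in when it is done.

Besides the shell and the picture viewer there is one more tool, called by a JSON object that holds its "op" and its "data", one argument or row to a line. play_rows: Moves the arm, as the interface text tells. Its arguments: {"type":"object","properties":{"steps":{"type":"array"},"fingers":{"type":"number"},"squeeze":{"type":"number"}},"required":["steps"]}

```bash
ls; mkdir -p pics
cat > h.py <<'E'
import numpy as np, cv2
from station import manip
from scipy.spatial.transform import Rotation as R
def snap(cam,name):
    p=manip.snapshot(cam); cv2.imwrite(f'pics/{name}.png',p['img'][:,:,::-1]); return p
def ray(p,uv,z):
    K=np.array(p['K']);T=np.array(p['world_from_camera'])
    d=T[:3,:3]@np.linalg.solve(K,[uv[0],uv[1],1.]);o=T[:3,3]
    return o+d*(z-o[2])/d[2]
def proj(p,P):
    K=np.array(p['K']);T=np.linalg.inv(np.array(p['world_from_camera']))
    c=T[:3,:3]@np.array(P)+T[:3,3]; c=K@c; return c[:2]/c[2]
E
python3 - <<'E'
from h import *
s=manip.sense(); print({k:np.round(v,3) for k,v in s.items()}, manip.tips_ahead)
for c in ['scene','top']:
    p=snap(c,c+'0'); print(c,np.round(p['world_from_camera'],3).tolist(),np.round(p['K'],1).tolist())
    for n,z in [('base',0),('stops',.041),('plate',0),('feeler',0),('tip',0),('tab',.03),('tape_roll2',0),('loupe',0),('small_hammer',0)]:
        for d in manip.pinpoint(n,p)[:2]: print(n,round(d['score'],2),np.round(d['point'],1),np.round(ray(p,d['point'],z),4))
E
```

```text
pics
{'t': np.float64(0.0), 'q': array([-1.397,  0.528,  1.434, -0.   ,  1.181, -0.179]), 'qd': array([ 0.   ,  0.001, -0.001, -0.   , -0.001,  0.   ]), 'tau': array([-1.0000e-03, -4.4236e+01, -1.7803e+01, -0.0000e+00,  8.0000e-03,
        0.0000e+00]), 'tcp_pos': array([ 0.215, -0.586,  0.255]), 'tool_rot': array([ 0.985,  0.175,  0.   , -0.001]), 'force': array([-0.452,  0.287, -0.597]), 'ft_torque': array([-0.043,  0.022, -0.024]), 'finger_gap': np.float64(1.002)} 0.025
scene [[-0.697, -0.283, 0.659, -0.332], [-0.717, 0.28, -0.639, 0.841], [-0.004, -0.917, -0.398, 0.587], [0.0, 0.0, 0.0, 1.0]] [[519.4, 0.0, 269.9], [0.0, 519.4, 212.8], [0.0, 0.0, 1.0]]
base 0.65 [255.9 225.6] [ 0.6038 -0.0141  0.    ]
base 0.53 [256.  213.1] [ 0.6655 -0.0716  0.    ]
stops 0.84 [255.8 211.4] [ 0.6046 -0.0153  0.041 ]
plate 0.94 [344.  209.5] [ 0.5064 -0.2694  0.    ]
feeler 0.7 [219.7 274.3] [0.471 0.219 0.   ]
feeler 0.56 [214.4 281.9] [0.4536 0.2479 0.    ]
tip 0.86 [213.3 260.7] [0.5305 0.1898 0.    ]
tab 0.75 [218.8 274.6] [0.4303 0.2529 0.03  ]
tape_roll2 0.82 [334.  239.7] [ 0.4023 -0.0972  0.    ]
loupe 0.54 [261.2 208.6] [ 0.6789 -0.1045  0.    ]
small_hammer 0.51 [296.8 195. ] [ 0.6798 -0.2561  0.    ]
top [[-0.008, -0.98, 0.196, 0.358], [-1.0, 0.008, -0.0, -0.015], [-0.001, -0.196, -0.981, 0.962], [0.0, 0.0, 0.0, 1.0]] [[462.0, 0.0, 279.9], [0.0, 462.0, 205.8], [0.0, 0.0, 1.0]]
base 0.84 [279.3 181.8] [ 0.6037 -0.0146  0.    ]
plate 0.86 [408.9 222.1] [ 0.5141 -0.2871  0.    ]
feeler 0.7 [158.2 248.7] [0.462  0.2389 0.    ]
tip 0.77 [174.9 219.4] [0.5237 0.2064 0.    ]
tip 0.69 [322.5 139.4] [ 0.6985 -0.1098  0.    ]
tab 0.91 [145.3 264.3] [0.4276 0.2555 0.03  ]
tape_roll2 0.64 [320.7 279.5] [ 0.3959 -0.0983  0.    ]
loupe 0.73 [321.7 138.6] [ 0.7004 -0.1081  0.    ]
small_hammer 0.91 [385.9 149.9] [ 0.6734 -0.247   0.    ]
```

View pics/top0.png

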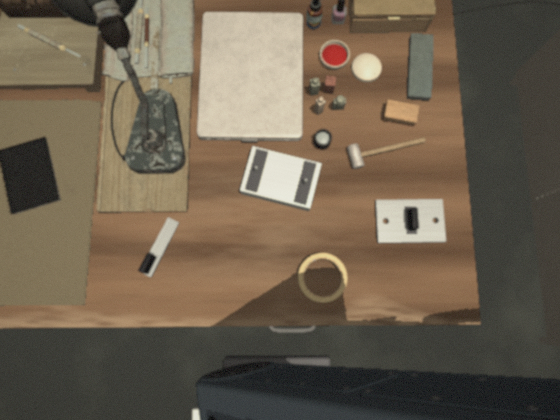

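View pics/scene0.png

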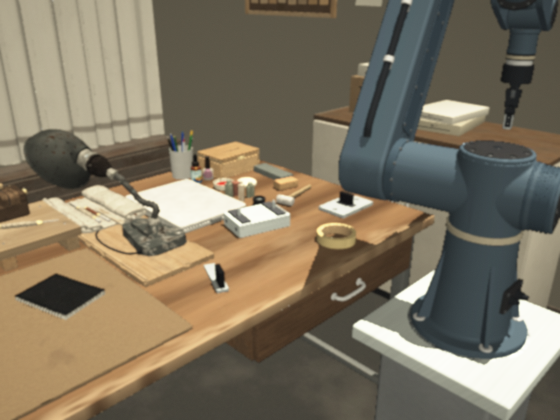

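```bash
cat >> h.py <<'E'
def Rdown(h):  # tool x heading h, pointing down
    return R.from_matrix(np.array([[np.cos(h),np.sin(h),0],[np.sin(h),-np.cos(h),0],[0,0,-1.]]))
def plan(pos,h,n,P0=None,R0=None,show=True):
    s=manip.sense()
    P0=np.array(s['tcp_pos']) if P0 is None else np.array(P0); R0=R.from_quat(s['tool_rot']) if R0 is None else R0
    R1=Rdown(h); rv=(R0.inv()*R1).as_rotvec(); dp=(np.array(pos)-P0)/n
    rows=[];Rc=R0
    for i in range(n):
        rows.append([*np.round(Rc.inv().apply(dp),4),*np.round(np.degrees(rv/n),2)]); Rc=Rc*R.from_rotvec(rv/n)
    print('[['+','.join('['+','.join('%g'%(x+0.) for x in r)+']' for r in rows)+']]')
def mrect(mask,p,z):
    c=np.argwhere(mask)[:,::-1]
    cs,_=cv2.findContours(mask.astype(np.uint8),cv2.RETR_EXTERNAL,cv2.CHAIN_APPROX_NONE)
    c=max(cs,key=len)[:,0,:]
    w=np.array([ray(p,q,z)[:2] for q in c]).astype(np.float32)
    return cv2.minAreaRect((w*1000).astype(np.float32))
E
python3 - <<'E'
from h import *
p=manip.snapshot('top')
for n,z in [('plate',.01),('base',.036),('feeler',0),('tape_roll2',.0)]:
    for d in manip.regions_of(n,p)[:1]: print(n,d['score'],d['rect'],mrect(d['pixels'],p,z))
plan([.46,-.285,.255],0.0,7)
E
```

```text
plate 0.77 [374.8, 201.6, 447.6, 243.0] ((516.5346069335938, -285.53363037109375), (90.02561950683594, 142.24267578125), 0.6843363046646118)
base 0.9 [242.0, 150.5, 317.8, 211.1] ((603.162109375, -16.05938720703125), (150.5876922607422, 106.343017578125), 75.2015151977539)
feeler 0.63 [139.0, 216.4, 178.7, 275.2] ((467.8529968261719, 240.3751983642578), (32.87495803833008, 124.68074035644531), 63.925193786621094)
tape_roll2 0.72 [297.9, 253.2, 346.9, 301.2] ((401.4999084472656, -101.16300964355469), (99.15827178955078, 97.8064193725586), 89.55867767333984)
[[[0.0477,-0.0284,0.0002,0,0,2.88],[0.0462,-0.0308,0.0002,0,0,2.88],[0.0446,-0.0331,0.0002,0,0,2.88],[0.0429,-0.0353,0.0002,0,0,2.88],[0.041,-0.0374,0.0002,0,0,2.88],[0.0391,-0.0394,0.0002,0,0,2.88],[0.0371,-0.0413,0.0002,0,0,2.88]]]
```

{"op": "play_rows", "data": {
  "steps": [
    [[0.0477,-0.0284,0,0,0,2.88],[0.0462,-0.0308,0,0,0,2.88],[0.0446,-0.0331,0,0,0,2.88],[0.0429,-0.0353,0,0,0,2.88],[0.041,-0.0374,0,0,0,2.88],[0.0391,-0.0394,0,0,0,2.88],[0.0371,-0.0413,0,0,0,2.88],[0,0,0,0,0,0],[0,0,0,0,0,0]]
  ]
}}

```text
t: 2.38
tcp_pos: [0.4602, -0.2849, 0.2564]
tool_rot: [1.0, 0.001, -0.0, 0.0]
force: [0.0, -0.8, 0.6]
finger_gap: 0.999
```

Run:
```python
from h import *
s=manip.sense(); print(s['t'],s['tcp_pos'],s['tool_rot'])
p=snap('wrist','w1'); print(np.round(p['world_from_camera'],3).tolist())
d=manip.regions_of('plate',p)
if d: print(d[0]['rect'],mrect(d[0]['pixels'],p,.01))
for d in manip.pinpoint('plate',p)[:1]: print(d['score'],d['point'],ray(p,d['point'],0))
```

```text
2.375 [ 0.46020791 -0.28491756  0.25642057] [ 9.99999771e-01  5.86547231e-04 -3.32826783e-05  3.36761672e-04]
[[0.0, -0.958, -0.287, 0.533], [-1.0, 0.0, -0.001, -0.285], [0.001, 0.287, -0.958, 0.375], [0.0, 0.0, 0.0, 1.0]]
[226.4, 94.6, 345.6, 177.0] ((516.8706665039062, -288.5286865234375), (90.23725128173828, 140.42762756347656), 0.8412070870399475)
0.76 [286.1, 138.2] [ 0.51401292 -0.28986572  0.        ]
```

View pics/w1.png

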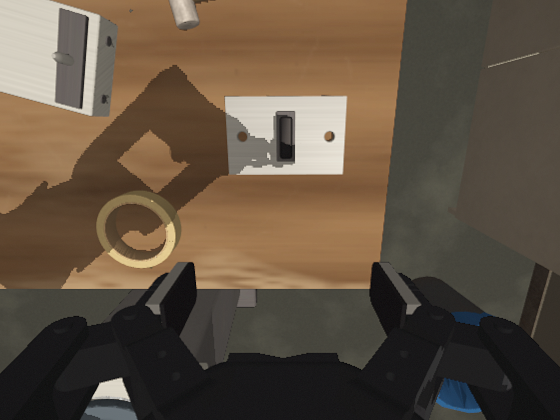

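Run:
```python
from h import *
plan([.5165,-.288,.10],.0147,5)
plan([.5165,-.288,.042],.0147,3,[.5165,-.288,.10],Rdown(.0147))
```

```text
[[[0.0114,0.0004,0.0313,0,0,-0.19],[0.0114,0.0004,0.0313,0,0,-0.19],[0.0114,0.0004,0.0313,0,0,-0.19],[0.0114,0.0005,0.0313,0,0,-0.19],[0.0114,0.0005,0.0313,0,0,-0.19]]]
[[[0,0,0.0193,0,0,0],[0,0,0.0193,0,0,0],[0,0,0.0193,0,0,0]]]
```

{"op": "play_rows", "data": {
  "steps": [
    [[0.0114,0.0004,0.0313,0,0,-0.19],[0.0114,0.0005,0.0313,0,0,-0.19],[0.0114,0.0005,0.0313,0,0,-0.19],[0.0114,0.0005,0.0313,0,0,-0.19],[0.0114,0.0005,0.0313,0,0,-0.19],[0,0,0.02,0,0,0],[0,0,0.02,0,0,0],[0,0,0.018,0,0,0],[0,0,0,0,0,0]]
  ]
}}

```text
t: 3.65
tcp_pos: [0.516, -0.287, 0.0404]
tool_rot: [1.0, 0.008, -0.001, -0.001]
force: [0.0, 1.1, -0.1]
finger_gap: 1.002
```

{"op": "play_rows", "data": {
  "steps": [
    [[0,0,0,0,0,0],[0,0,0,0,0,0],[0,0,0,0,0,0],[0,0,0,0,0,0],[0,0,0,0,0,0],[0,0,0,0,0,0],[0,0,0,0,0,0],[0,0,0,0,0,0]]
  ],
  "fingers": 0,
  "squeeze": 90
}}

```text
t: 4.65
tcp_pos: [0.5176, -0.2872, 0.0426]
tool_rot: [1.0, 0.008, 0.001, 0.0]
force: [0.0, -1.0, 6.1]
finger_gap: 0.145
```

Run:
```python
from h import *
s=manip.sense(); print(s['t'],s['tcp_pos'],s['tool_rot'],s['force'])
p=snap('wrist','w2')
```

```text
4.65 [ 0.51761926 -0.28716274  0.04263059] [9.99965374e-01 8.28866156e-03 5.60075184e-04 4.85114545e-04] [ 0.01384137 -0.97106718  6.10508364]
```

View pics/w2.png

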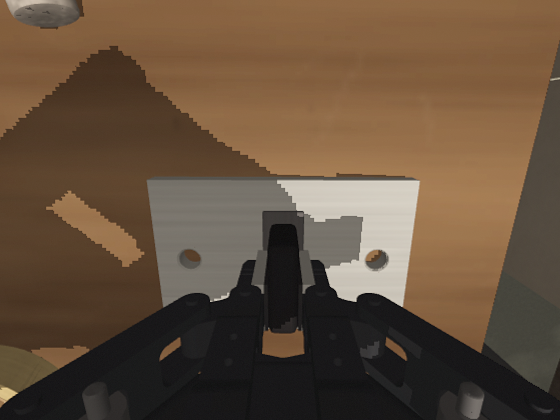

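Run:
```python
from h import *
plan([.497,.013,.2],-.258,6,[.517,-.287,.20],Rdown(.0155))
```

```text
[[[-0.0026,-0.05,0,0,0,2.61],[-0.0048,-0.0499,0,0,0,2.61],[-0.0071,-0.0496,0,0,0,2.61],[-0.0094,-0.0492,0,0,0,2.61],[-0.0116,-0.0488,0,0,0,2.61],[-0.0138,-0.0482,0,0,0,2.61]]]
```

{"op": "play_rows", "data": {
  "steps": [
    [[0,0,-0.02,0,0,0],[0,0,-0.045,0,0,0],[0,0,-0.055,0,0,0],[0,0,-0.04,0,0,0],[0,0,0,0,0,0]]
  ]
}}

```text
t: 5.32
tcp_pos: [0.5182, -0.2875, 0.2033]
tool_rot: [1.0, 0.008, 0.002, 0.002]
force: [0.1, -0.3, -9.2]
finger_gap: 0.145
```

{"op": "play_rows", "data": {
  "steps": [
    [[-0.0026,-0.03,0,0,0,2.61],[-0.0048,-0.05,0,0,0,2.61],[-0.0071,-0.05,0,0,0,2.61],[-0.0094,-0.0492,0,0,0,2.61],[-0.0116,-0.0488,0,0,0,2.61],[-0.0138,-0.0482,0,0,0,2.61],[-0.0,-0.02,0,0,0,0],[0,0,0,0,0,0],[0,0,0,0,0,0]]
  ]
}}

```text
t: 6.45
tcp_pos: [0.5009, 0.0129, 0.1998]
tool_rot: [0.992, -0.128, -0.002, 0.0]
force: [0.5, -0.4, -8.8]
finger_gap: 0.146
```

Run:
```python
from h import *
s=manip.sense(); print(s['t'],s['tcp_pos'],s['tool_rot'],s['force'])
p=snap('wrist','w3');print(np.round(p['world_from_camera'],4).tolist())
for n in ['base','plate','stops']:
    d=manip.regions_of(n,p); print(n,[(x['score'],x['rect']) for x in d[:2]])
    for d in manip.pinpoint(n,p)[:1]: print(d['score'],d['point'],ray(p,d['point'],0 if n=='base' else .041))
```

```text
6.45 [0.50088126 0.01290472 0.19978558] [ 9.91780993e-01 -1.27927272e-01 -2.25098270e-03  8.85924966e-05] [ 0.54823008 -0.367815   -8.81753703]
[[-0.2548, -0.925, -0.282, 0.5715], [-0.967, 0.2441, 0.0729, -0.0061], [0.0014, 0.2912, -0.9567, 0.3177], [0.0, 0.0, 0.0, 1.0]]
base [(0.85, [195.7, 9.4, 374.3, 134.3]), (0.51, [79.1, 215.4, 119.1, 335.2])]
0.8 [284.8, 82.6] [ 0.60596078 -0.01779297  0.        ]
plate [(0.89, [145.2, 174.8, 417.8, 335.5])]
0.96 [286.1, 250.2] [0.44911797 0.02216571 0.041     ]
stops []
```

View pics/w3.png

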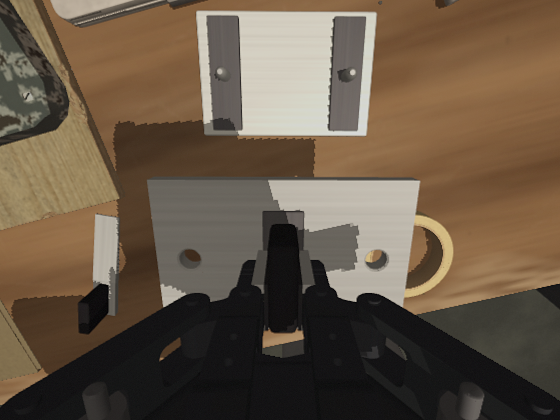

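Run:
```python
import cv2
i=cv2.imread('pics/w3.png')
cv2.imwrite('pics/w3a.png',cv2.resize(i[0:145,185:385],None,fx=4,fy=4,interpolation=cv2.INTER_CUBIC))
cv2.imwrite('pics/w3b.png',cv2.resize(i[170:320,140:425],None,fx=2.8,fy=2.8,interpolation=cv2.INTER_CUBIC))
```

```text
(no output)
```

View pics/w3a.png

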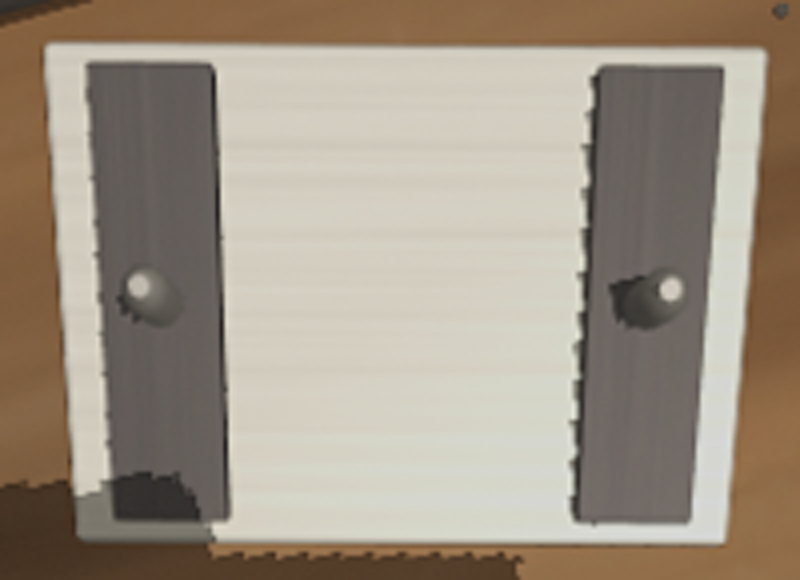

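View pics/w3b.png

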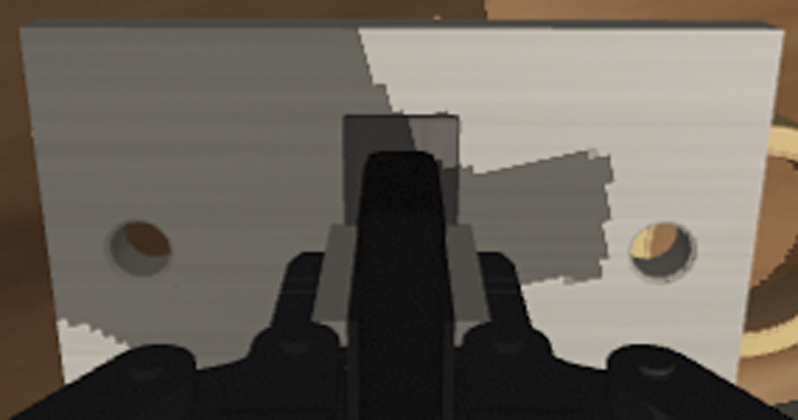

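```bash
cat > fit.py <<'E'
from h import *
from scipy.optimize import least_squares
def ca(p,f,o): return [(np.array(q)+.5)/f-.5+np.array(o) for q in p]
def fit(p,uv,M,x0,zfree=False,tilt=False):
    def T(x):
        r=R.from_euler('zyx',[x[3],x[4],x[5]]); return r.apply(M)+x[:3]
    idx=[0,1,3]+([2] if zfree else [])+([4,5] if tilt else [])
    x0=np.array(x0,float)
    def f(v):
        x=x0.copy(); x[idx]=v; return np.concatenate([proj(p,P)-q for P,q in zip(T(x),uv)])
    s=least_squares(f,x0[idx]); x=x0.copy(); x[idx]=s.x
    return x,np.round(s.fun.reshape(-1,2),2)
E
python3 - <<'E'
from fit import *
p=manip.snapshot('wrist')
a=ca([(45,44),(766,49),(727,544),(79,541),(138,286),(671,289)],4,(185,0))
MB=np.array([[.05,.075,.036],[.05,-.075,.036],[-.05,-.075,.036],[-.05,.075,.036],[0,.052,.063],[0,-.052,.063]])
for zf,k in [(0,6),(1,6),(0,4)]:
    x,r=fit(p,a[:k],MB[:k],[.604,-.015,0,-.258,0,0],zf); print('base',np.round(x,4),r.tolist())
b=ca([(140,249),(663,250),(22,27),(783,31)],2.8,(140,170))
MP=np.array([[0,.052,.01],[0,-.052,.01],[.045,.07,.01],[.045,-.07,.01]])
for zf,t in [(0,0),(1,0),(0,1)]:
    x,r=fit(p,b,MP,[.5,.013,.1573,-.258,0,0],zf,t); print('plate',np.round(x,4),r.tolist())
s=manip.sense(); print(s['tcp_pos'],s['tool_rot'])
E
```

```text
base [ 0.6089 -0.0192  0.     -0.2636  0.      0.    ] [[-0.08, 0.01], [0.09, -0.21], [-0.4, -0.02], [-0.02, -0.05], [1.19, 0.09], [-0.85, 0.03]]
base [ 0.6088 -0.0191  0.0008 -0.2636  0.      0.    ] [[-0.34, -0.13], [0.35, -0.36], [-0.19, 0.18], [-0.23, 0.15], [0.99, 0.12], [-0.65, 0.07]]
base [ 0.6088 -0.0192  0.     -0.2635  0.      0.    ] [[0.02, 0.1], [0.18, -0.15], [-0.31, 0.03], [0.08, 0.02]]
plate [ 0.501   0.0119  0.1573 -0.2635  0.      0.    ] [[1.26, -0.31], [-1.27, 0.04], [1.51, -0.06], [-1.51, -0.31]]
plate [ 0.5014  0.0118  0.1589 -0.2635  0.      0.    ] [[0.33, 0.27], [-0.34, 0.63], [0.04, -0.3], [-0.03, -0.53]]
plate [ 0.5015  0.0117  0.1573 -0.2656 -0.037  -0.003 ] [[1.26, -0.43], [-1.24, -0.31], [0.1, 0.23], [-0.12, 0.16]]
[0.5022421  0.01255439 0.20185483] [ 9.91710709e-01 -1.28490730e-01  4.85271231e-05  4.17879121e-06]
```

Run:
```python
from fit import *
s=manip.sense(); print(s['t'],s['tcp_pos'],s['tool_rot'],s['qd'])
p=snap('wrist','w4')
i=cv2.imread('pics/w4.png')
cv2.imwrite('pics/w4a.png',cv2.resize(i[0:145,185:385],None,fx=4,fy=4,interpolation=cv2.INTER_CUBIC))
cv2.imwrite('pics/w4b.png',cv2.resize(i[170:320,140:425],None,fx=2.8,fy=2.8,interpolation=cv2.INTER_CUBIC))
np.save('w4T.npy',p['world_from_camera'])
```

```text
6.85 [0.5022421  0.01255439 0.20185483] [ 9.91710709e-01 -1.28490730e-01  4.85271231e-05  4.17879121e-06] [ 0.00489229 -0.00187897 -0.00309931 -0.00078203  0.00093663  0.0009791 ]
```

View pics/w4a.png

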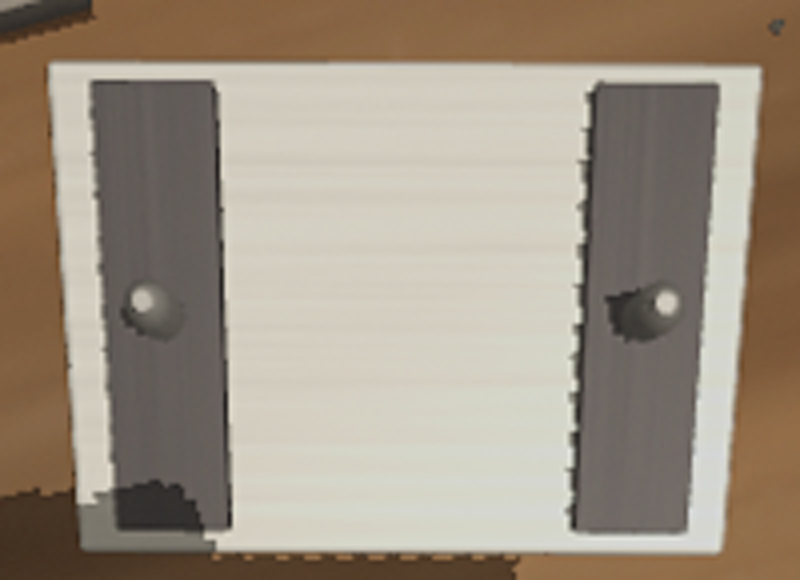

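View pics/w4b.png

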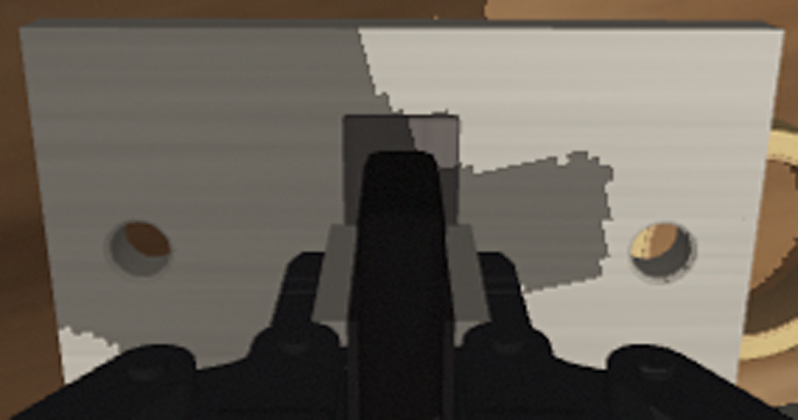

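Run:
```python
from fit import *
p=manip.snapshot('wrist'); s=manip.sense()
p=dict(p); p['world_from_camera']=np.load('w4T.npy')
a=ca([(48,64),(762,67),(722,552),(82,550),(141,300),(666,302)],4,(185,0))
MB=np.array([[.05,.075,.036],[.05,-.075,.036],[-.05,-.075,.036],[-.05,.075,.036],[0,.052,.063],[0,-.052,.063]])
for zf,k in [(0,6),(1,6),(0,4)]:
    x,r=fit(p,a[:k],MB[:k],[.604,-.015,0,-.258,0,0],zf); print('base',np.round(x,4),r.tolist())
B=x
b=ca([(140,249),(663,250),(22,27),(783,31)],2.8,(140,170))
MP=np.array([[0,.052,.01],[0,-.052,.01],[.045,.07,.01],[.045,-.07,.01]])
for zf,t in [(0,0),(1,0),(0,1)]:
    x,r=fit(p,b,MP,[.5,.013,.1592,-.258,0,0],zf,t); print('plate',np.round(x,4),r.tolist())
s=manip.sense(); print(s['t'],s['tcp_pos'],s['tool_rot'])
p=manip.snapshot('top')
```

```text
base [ 0.6064 -0.0182  0.     -0.2622  0.      0.    ] [[-0.78, -1.06], [0.5, -1.04], [0.48, 0.89], [-0.63, 0.81], [0.46, 0.43], [-0.06, 0.44]]
base [ 0.6067 -0.0183 -0.0021 -0.2622  0.      0.    ] [[-0.09, -0.67], [-0.2, -0.66], [-0.08, 0.38], [-0.07, 0.3], [0.99, 0.34], [-0.59, 0.35]]
base [ 0.6062 -0.0182  0.     -0.2622  0.      0.    ] [[-0.64, -0.79], [0.59, -0.77], [0.57, 1.11], [-0.51, 1.03]]
plate [ 0.5015  0.0119  0.1592 -0.2633  0.      0.    ] [[0.21, 0.34], [-0.22, 0.7], [-0.14, -0.33], [0.15, -0.56]]
plate [ 0.5014  0.0119  0.159  -0.2633  0.      0.    ] [[0.32, 0.27], [-0.33, 0.63], [0.04, -0.3], [-0.03, -0.53]]
plate [ 0.5015  0.0118  0.1592 -0.266  -0.0038  0.0089] [[0.25, 0.5], [-0.19, 0.53], [-0.21, -0.44], [0.16, -0.42]]
6.95 [0.50224718 0.01277226 0.20192248] [ 9.91734943e-01 -1.28303516e-01  1.02597073e-04 -1.76782983e-06]
```

Run:
```python
from h import *
s=manip.sense();P=s['tcp_pos']
plan([P[0]+.1049,P[1]-.0301,.125],-.2622,6)
```

```text
[[[0.0182,0.0004,0.0128,0,0,0.05],[0.0182,0.0004,0.0128,0,0,0.05],[0.0182,0.0004,0.0128,0,0,0.05],[0.0182,0.0004,0.0128,0,0,0.05],[0.0182,0.0003,0.0128,0,0,0.05],[0.0182,0.0003,0.0128,0,0,0.05]]]
```

{"op": "play_rows", "data": {
  "steps": [
    [[0.0182,0.0004,0.0128,0,0,0.05],[0.0182,0.0004,0.0128,0,0,0.05],[0.0182,0.0004,0.0128,0,0,0.05],[0.0182,0.0004,0.0128,0,0,0.05],[0.0182,0.0003,0.0128,0,0,0.05],[0.0182,0.0003,0.0128,0,0,0.05],[0,0,0,0,0,0],[0,0,0,0,0,0],[0,0,0,0,0,0],[0,0,0,0,0,0]]
  ]
}}

```text
t: 8.25
tcp_pos: [0.6069, -0.0169, 0.1255]
tool_rot: [0.991, -0.131, 0.0, 0.0]
force: [-0.3, -0.6, -9.1]
finger_gap: 0.144
```

Run:
```python
from fit import *
s=manip.sense(); print(s['t'],s['tcp_pos'],s['tool_rot'],s['force'])
p=snap('wrist','w5')
np.save('w5T.npy',p['world_from_camera'])
i=cv2.imread('pics/w5.png')
cv2.imwrite('pics/w5b.png',cv2.resize(i[130:330,130:430],None,fx=2.6,fy=2.6,interpolation=cv2.INTER_CUBIC))
snap('scene','s5')
```

```text
8.25 [ 0.60694612 -0.01688566  0.12552867] [ 9.91443962e-01 -1.30532933e-01  1.50587931e-04  1.54089900e-05] [-0.2595272  -0.56712388 -9.14789693]
```

View pics/w5b.png

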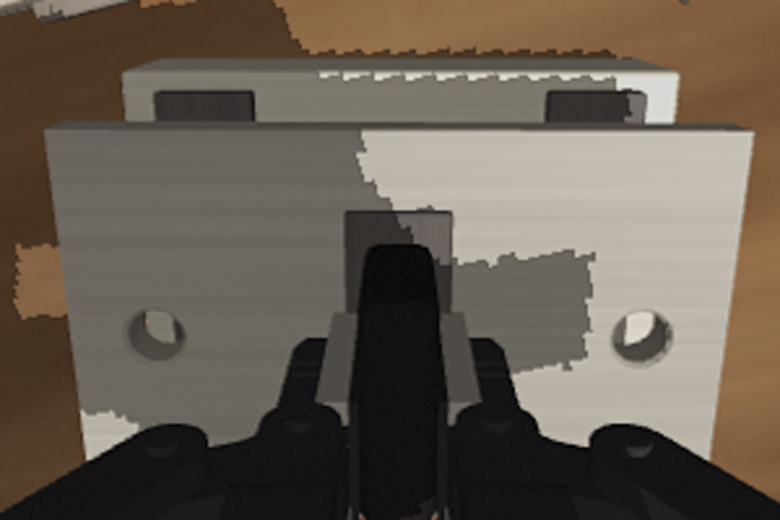

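View pics/s5.png

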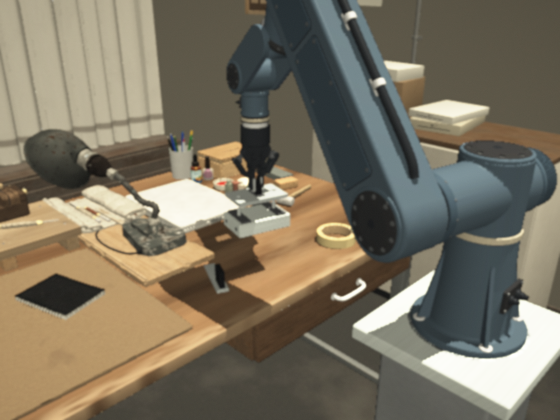

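Run:
```python
from fit import *
p=dict(manip.snapshot('wrist')); p['world_from_camera']=np.load('w5T.npy')
a=ca([(124,72),(679,74),(155,93),(254,93),(547,93),(646,93)],2.6,(130,130))
MB=np.array([[.05,.075,.036],[.05,-.075,.036],[.045,.065,.0407],[.045,.039,.0407],[.045,-.039,.0407],[.045,-.065,.0407]])
for k in (6,2):
    x,r=fit(p,a[:k],MB[:k],[.604,-.015,0,-.258,0,0]); print('base',np.round(x,4),r.tolist())
b=ca([(155,335),(642,336),(46,130),(752,131)],2.6,(130,130))
MP=np.array([[0,.052,.01],[0,-.052,.01],[.045,.07,.01],[.045,-.07,.01]])
for zf,t in [(0,0),(1,0)]:
    y,r=fit(p,b,MP,[.6,.0,.083,-.258,0,0],zf,t); print('plate',np.round(y,4),r.tolist())
s=manip.sense(); print(s['tcp_pos'])
d=(x-y)[:2]; print(d, 'tool',R.from_quat(s['tool_rot']).inv().apply([*d,0]))
# predict pin tips & view through hole
for yy in (.052,-.052):
  for z in(.063,.055):
    P=R.from_euler('z',x[3]).apply([0,yy,z])+[x[0],x[1],0]; print((proj(p,P)-130+.5)*2.6-.5)
```

```text
base [ 0.6059 -0.018   0.     -0.2647  0.      0.    ] [[-1.69, -0.05], [1.13, -0.42], [-0.59, 0.07], [-0.59, 0.14], [0.89, 0.34], [0.84, 0.41]]
base [ 0.6057 -0.0181  0.     -0.2665  0.      0.    ] [[-1.37, 0.13], [1.37, 0.15]]
plate [ 0.6063 -0.0175  0.083  -0.2648  0.      0.    ] [[0.42, 0.58], [-0.37, 0.47], [-0.41, -0.48], [0.37, -0.38]]
plate [ 0.6062 -0.0175  0.0827 -0.2648  0.      0.    ] [[0.58, 0.48], [-0.54, 0.36], [-0.15, -0.43], [0.11, -0.34]]
[ 0.6071944  -0.01701092  0.12538549]
[-0.00058069 -0.00056818] tool [-4.13736166e-04  6.99178161e-04 -1.90715334e-07]
[194.71475078 285.3753941 ]
[202.40953052 273.82982733]
[607.58152315 286.67907587]
[599.60964526 275.09407229]
```

{"op": "play_rows", "data": {
  "steps": [
    [[-0.0003,0.0007,0,0,0,0],[0,0,0.005,0,0,0],[0,0,0.005,0,0,0],[0,0,0.004,0,0,0],[0,0,0.004,0,0,0],[0,0,0.003,0,0,0],[0,0,0.003,0,0,0],[0,0,0,0,0,0],[0,0,0,0,0,0]]
  ]
}}

```text
t: 9.52
tcp_pos: [0.6069, -0.0177, 0.1011]
tool_rot: [0.991, -0.131, 0.0, 0.0]
force: [0.1, -0.2, -8.9]
finger_gap: 0.145
```

Run:
```python
from fit import *
s=manip.sense(); print(s['t'],s['tcp_pos'],s['tool_rot'],s['force'],s['ft_torque'])
p=snap('wrist','w6')
i=cv2.imread('pics/w6.png')
cv2.imwrite('pics/w6b.png',cv2.resize(i[130:330,130:430],None,fx=2.6,fy=2.6,interpolation=cv2.INTER_CUBIC))
```

```text
9.525 [ 0.60688038 -0.0177017   0.10112725] [ 9.91428953e-01 -1.30646891e-01  1.48198243e-04  6.85065082e-06] [ 0.07517571 -0.15940082 -8.89841849] [ 0.00762243 -0.02939233 -0.03451993]
```

View pics/w6b.png

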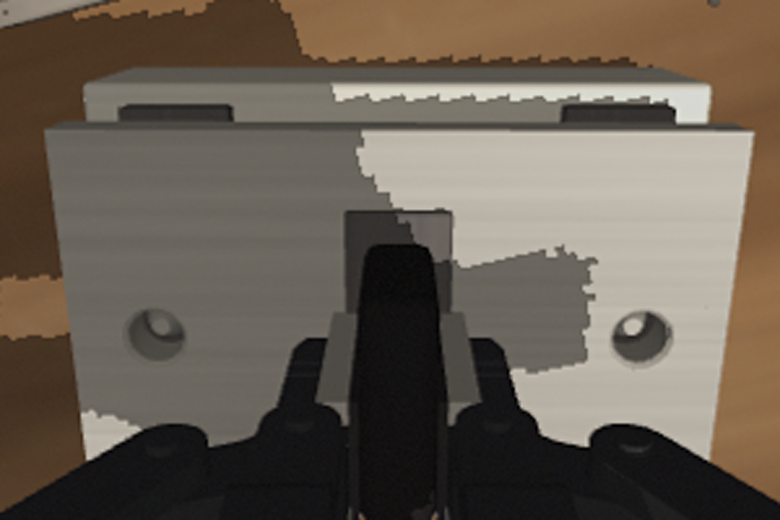

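Run:
```python
from fit import *
p=manip.snapshot('wrist'); s=manip.sense(); print(s['tcp_pos'][2],s['force'])
b=ca([(155,335),(642,336),(46,130),(752,131)],2.6,(130,130))
MP=np.array([[0,.052,.01],[0,-.052,.01],[.045,.07,.01],[.045,-.07,.01]])
y,r=fit(p,b,MP,[.6,.0,.0585,-.258,0,0],1,0); print('plate',np.round(y,4))
for k,c in enumerate(ca([(160,324),(634,325)],2.6,(130,130))):
    P=ray(p,c,.063); q=R.from_euler('z',-y[3]).apply(P-[y[0],y[1],0]); print(np.round(q,4))
c=ca([(84,84),(711,85)],2.6,(130,130))
x,r=fit(p,c,np.array([[.05,.075,.036],[.05,-.075,.036]]),[.604,-.015,0,-.258,0,0]); print('base',np.round(x,4),r.tolist())
```

```text
0.101213639307605 [ 0.84213446 -0.3322289  -8.1848446 ]
plate [ 0.6062 -0.0183  0.0584 -0.265   0.      0.    ]
[0.0004 0.0528 0.063 ]
[ 0.0003 -0.0521  0.063 ]
base [ 0.606  -0.0179  0.     -0.2647  0.      0.    ] [[-1.34, 0.16], [1.35, 0.16]]
```

{"op": "play_rows", "data": {
  "steps": [
    [[0,0,0.004,0,0,0],[0,0,0.004,0,0,0],[0,0,0.004,0,0,0],[0,0,0.003,0,0,0],[0,0,0.001,0,0,0],[0,0,0.001,0,0,0],[0,0,0.0005,0,0,0],[0,0,0,0,0,0],[0,0,0,0,0,0]]
  ]
}}

```text
t: 10.75
tcp_pos: [0.6069, -0.0177, 0.0839]
tool_rot: [0.991, -0.131, 0.0, 0.0]
force: [-1.1, 0.5, -5.3]
finger_gap: 0.15
```

{"op": "play_rows", "data": {
  "steps": [
    [[0,0,0.0005,0,0,0],[0,0,0.0005,0,0,0],[0,0,0,0,0,0],[0,0,0,0,0,0]]
  ]
}}

```text
t: 11.25
tcp_pos: [0.6069, -0.0177, 0.0838]
tool_rot: [0.991, -0.131, 0.0, 0.0]
force: [-3.6, 0.8, 5.7]
finger_gap: 0.147
```

{"op": "play_rows", "data": {
  "steps": [
    [[0,0,-0.0005,0,0,0],[0,0,0,0,0,0],[0,0,0,0,0,0],[0,0,0,0,0,0],[0,0,0,0,0,0],[0,0,0,0,0,0]]
  ],
  "fingers": 1
}}

```text
t: 12.0
tcp_pos: [0.6068, -0.0177, 0.083]
tool_rot: [0.991, -0.131, -0.0, -0.0]
force: [0.3, 0.4, 0.2]
finger_gap: 0.999
```

Run:
```python
from fit import *
s=manip.sense(); print(s['t'],s['tcp_pos'],s['tool_rot'],s['force'],s['finger_gap'])
p=snap('wrist','w7')
```

```text
12.0 [ 0.60676591 -0.01767824  0.08296123] [ 9.91427309e-01 -1.30659446e-01 -1.78476196e-05 -6.79988599e-07] [0.34785465 0.4339232  0.2133825 ] 0.9988663837599592
```

View pics/w7.png

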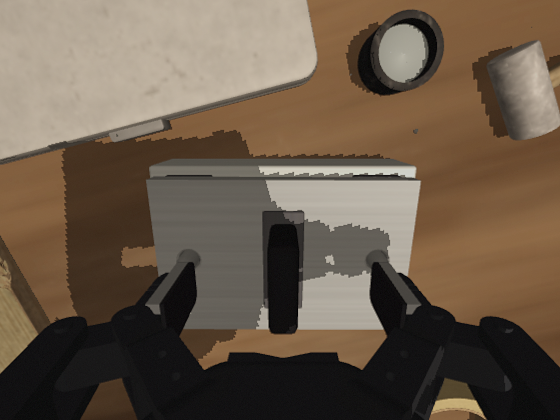

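Run:
```python
from h import *
plan([.41,.26,.22],-.46,7,[.607,-.0177,.203],Rdown(-.262))
```

```text
[[[-0.0375,-0.031,-0.0024,0,0,1.62],[-0.0383,-0.03,-0.0024,0,0,1.62],[-0.0392,-0.0289,-0.0024,0,0,1.62],[-0.04,-0.0277,-0.0024,0,0,1.62],[-0.0407,-0.0266,-0.0024,0,0,1.62],[-0.0415,-0.0254,-0.0024,0,0,1.62],[-0.0422,-0.0243,-0.0024,0,0,1.62]]]
```

{"op": "play_rows", "data": {
  "steps": [
    [[0,0,-0.04,0,0,0],[0,0,-0.05,0,0,0],[0,0,-0.03,0,0,0],[0,0,0,0,0,0]]
  ]
}}

```text
t: 12.55
tcp_pos: [0.6085, -0.018, 0.2059]
tool_rot: [0.991, -0.131, 0.003, 0.0]
force: [-0.8, 0.4, -0.3]
finger_gap: 1.0
```

{"op": "play_rows", "data": {
  "steps": [
    [[-0.0375,-0.031,-0.0024,0,0,1.62],[-0.0383,-0.03,-0.0024,0,0,1.62],[-0.0392,-0.0289,-0.0024,0,0,1.62],[-0.04,-0.0277,-0.0024,0,0,1.62],[-0.0407,-0.0266,-0.0024,0,0,1.62],[-0.0415,-0.0254,-0.0024,0,0,1.62],[-0.0422,-0.0243,-0.0024,0,0,1.62],[0,0,0,0,0,0],[0,0,0,0,0,0],[0,0,0,0,0,0]]
  ]
}}

```text
t: 13.8
tcp_pos: [0.4103, 0.2592, 0.2193]
tool_rot: [0.973, -0.229, -0.0, 0.0]
force: [-0.9, -0.5, -0.2]
finger_gap: 1.001
```

Run:
```python
from fit import *
s=manip.sense(); print(s['t'],s['tcp_pos'],s['tool_rot'],s['force'],s['finger_gap'])
p=snap('wrist','w8'); np.save('w8T.npy',p['world_from_camera'])
for n,z in [('feeler',0),('tip',0),('tab',.03)]:
    for d in manip.pinpoint(n,p)[:1]: print(n,d['score'],d['point'],ray(p,d['point'],z))
```

```text
13.8 [0.4103346  0.25923974 0.21933163] [ 9.73497853e-01 -2.28695957e-01 -1.70171346e-04  2.44871011e-04] [-0.88178268 -0.50142721 -0.22756597] 1.0005864565939413
feeler 0.94 [280.1, 146.8] [0.45300538 0.24019816 0.        ]
tip 0.59 [273.6, 71.2] [0.52493801 0.21167083 0.        ]
tab 0.79 [279.5, 174.5] [0.42993915 0.25222589 0.03      ]
```

View pics/w8.png

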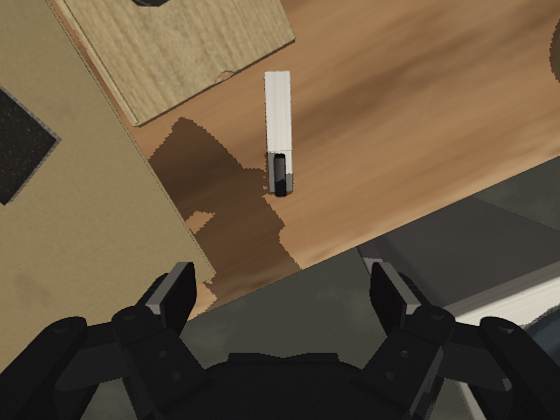

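Run:
```python
import cv2
i=cv2.imread('pics/w8.png')
cv2.imwrite('pics/w8a.png',cv2.resize(i[60:205,230:330],None,fx=4,fy=4,interpolation=cv2.INTER_CUBIC))
```

```text
(no output)
```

View pics/w8a.png

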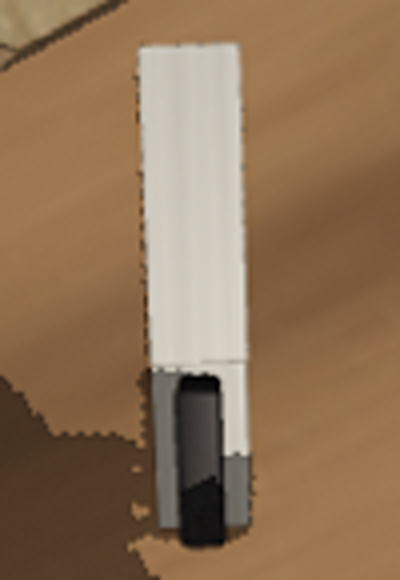

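Run:
```python
from fit import *
s=manip.sense()
p=dict(manip.snapshot('wrist')); p['world_from_camera']=np.load('w8T.npy')
a=ca([(139,45),(240,44),(160,527),(248,525),(179,376),(221,376)],4,(230,60))
M=np.array([[.075,.013,.002],[.075,-.013,.002],[-.051,.013,.008],[-.051,-.013,.008],[-.008,.006,.047],[-.008,-.006,.047]])
for k in (4,6):
    x,r=fit(p,a[:k],M[:k],[.455,.24,0,-.46,0,0]); print(np.round(x,4),r.tolist(), s['tcp_pos'])
h=x[3]; t=x[:2]+np.array([np.cos(h),np.sin(h)])*-.028
t=t+.001*np.array([-np.sin(h),np.cos(h)])
print(t)
plan([t[0],t[1],.10],h,4);
```

```text
[ 0.4554  0.24    0.     -0.4351  0.      0.    ] [[0.09, 0.26], [-0.03, -0.23], [-0.47, 0.04], [0.4, -0.07]] [0.41018967 0.25940214 0.21966751]
[ 0.4563  0.2393  0.     -0.4338  0.      0.    ] [[0.2, -0.86], [0.1, -1.4], [-0.22, -0.87], [0.67, -1.02], [-1.28, 2.11], [0.61, 1.75]] [0.41018967 0.25940214 0.21966751]
[0.4312961  0.25199962]
[[[0.0056,-0.0007,0.0299,0,0,-0.39],[0.0056,-0.0006,0.0299,0,0,-0.39],[0.0056,-0.0006,0.0299,0,0,-0.39],[0.0056,-0.0006,0.0299,0,0,-0.39]]]
```

{"op": "play_rows", "data": {
  "steps": [
    [[0.0056,-0.0007,0.03,0,0,-0.39],[0.0056,-0.0006,0.03,0,0,-0.39],[0.0056,-0.0006,0.03,0,0,-0.39],[0.0056,-0.0006,0.03,0,0,-0.39],[0,0,0.025,0,0,0],[0,0,0.022,0,0,0],[0,0,0.016,0,0,0],[0,0,0,0,0,0],[0,0,0,0,0,0]]
  ],
  "fingers": 0.6
}}

```text
t: 15.18
tcp_pos: [0.4313, 0.2527, 0.0373]
tool_rot: [0.977, -0.215, 0.0, -0.0]
force: [0.5, 0.3, -0.1]
finger_gap: 0.597
```

Run:
```python
from fit import *
s=manip.sense(); print(s['t'],s['tcp_pos'],s['tool_rot'],s['force'],s['finger_gap'])
p=snap('wrist','w9')
```

```text
15.175 [0.4312904  0.25271709 0.0372606 ] [ 9.76675831e-01 -2.14718659e-01  4.01430126e-04 -2.39658234e-04] [ 0.53666447  0.30252198 -0.07627731] 0.5973892845806864
```

View pics/w9.png

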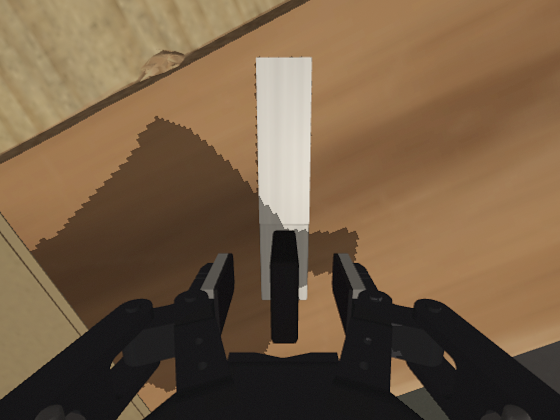

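{"op": "play_rows", "data": {
  "steps": [
    [[0,0,0.001,0,0,0],[0,0,0,0,0,0],[0,0,0,0,0,0],[0,0,0,0,0,0],[0,0,0,0,0,0],[0,0,0,0,0,0]]
  ],
  "fingers": 0,
  "squeeze": 60
}}

```text
t: 15.98
tcp_pos: [0.4312, 0.2528, 0.0364]
tool_rot: [0.977, -0.215, 0.0, -0.0]
force: [0.6, 0.3, 5.8]
finger_gap: 0.134
```

Run:
```python
from fit import *
s=manip.sense(); print(s['t'],s['tcp_pos'],s['tool_rot'],s['force'],s['finger_gap'])
p=snap('wrist','w10'); np.save('w10T.npy',p['world_from_camera'])
i=cv2.imread('pics/w10.png')
cv2.imwrite('pics/w10a.png',cv2.resize(i[40:340,180:400],None,fx=2,fy=2,interpolation=cv2.INTER_CUBIC))
```

```text
15.975 [0.43118136 0.25276577 0.03636716] [ 9.76679702e-01 -2.14700940e-01  4.32846633e-04 -2.81198479e-04] [0.55982932 0.2977588  5.77176689] 0.1337549651489898
```

View pics/w10a.png

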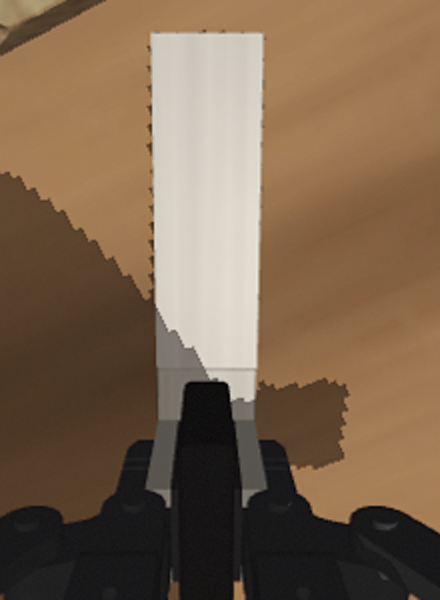

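Run:
```python
from fit import *
s=manip.sense()
p=dict(manip.snapshot('wrist')); p['world_from_camera']=np.load('w10T.npy')
a=ca([(151,33),(264,33),(158,368),(257,368)],2,(180,40))
M=np.array([[.075,.013,.002],[.075,-.013,.002],[-.005,.013,.008],[-.005,-.013,.008]])
x,r=fit(p,a,M,[.455,.24,0,-.46,0,0]); print(np.round(x,4),r.tolist())
q=R.from_quat(s['tool_rot']); c=R.from_euler('z',x[3]).apply([.075,0,0])+[x[0],x[1],0]
print(s['tcp_pos'],'tip in tool',q.inv().apply(c-s['tcp_pos']),'heading tool',np.arctan2(*q.as_matrix()[1::-1,0]))
```

```text
[ 0.4554  0.2404  0.     -0.4333  0.      0.    ] [[0.27, 0.17], [-0.27, 0.13], [-0.14, -0.19], [0.13, -0.21]]
[0.43114934 0.25276095 0.03635482] tip in tool [0.10213964 0.00114714 0.03642647] heading tool -0.43271733509743393
```

Run:
```python
from h import *
plan([.4354,.0282,.115],-.263,6,[.4311,.2528,.115],Rdown(-.4327))
```

```text
[[[0.0163,0.0337,0,0,0,-1.62],[0.0154,0.0341,0,0,0,-1.62],[0.0144,0.0346,0,0,0,-1.62],[0.0134,0.0349,0,0,0,-1.62],[0.0124,0.0353,0,0,0,-1.62],[0.0114,0.0357,0,0,0,-1.62]]]
```

{"op": "play_rows", "data": {
  "steps": [
    [[0,0,-0.02,0,0,0],[0,0,-0.03,0,0,0],[0,0,-0.03,0,0,0],[0,0,0,0,0,0]]
  ]
}}

```text
t: 16.58
tcp_pos: [0.432, 0.2531, 0.1174]
tool_rot: [0.977, -0.215, 0.002, -0.001]
force: [0.3, -0.1, -1.2]
finger_gap: 0.134
```

{"op": "play_rows", "data": {
  "steps": [
    [[0.0163,0.0337,0,0,0,-1.62],[0.0154,0.0341,0,0,0,-1.62],[0.0144,0.0346,0,0,0,-1.62],[0.0134,0.0349,0,0,0,-1.62],[0.0124,0.0353,0,0,0,-1.62],[0.0114,0.0357,0,0,0,-1.62],[0,0,0,0,0,0],[0,0,0,0,0,0],[0,0,0,0,0,0]]
  ]
}}

```text
t: 17.7
tcp_pos: [0.4345, 0.029, 0.1155]
tool_rot: [0.991, -0.13, -0.001, -0.0]
force: [-0.0, -0.4, -1.5]
finger_gap: 0.134
```

Run:
```python
from fit import *
s=manip.sense(); print(s['t'],s['tcp_pos'],s['tool_rot'],s['force'],s['finger_gap'])
p=snap('wrist','w11'); np.save('w11T.npy',p['world_from_camera'])
p=snap('scene','s11')
```

```text
17.7 [0.43445912 0.02901694 0.11545399] [ 9.91448545e-01 -1.30496755e-01 -6.10300556e-04 -8.51402543e-05] [-0.03595712 -0.37679726 -1.50480285] 0.13351408394947437
```

View pics/w11.png

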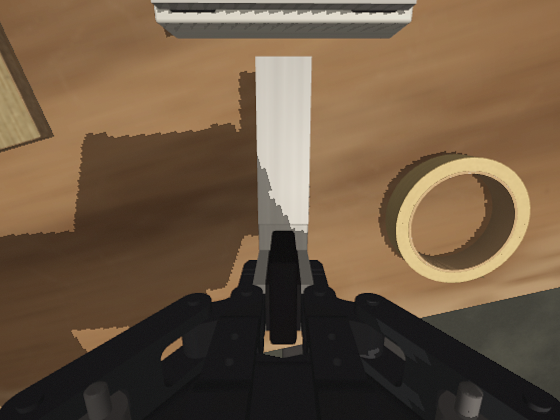

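{"op": "play_rows", "data": {
  "steps": [
    [[0,0,0.015,0,0,0],[0,0,0.015,0,0,0],[0,0,0.0115,0,0,0],[0,0,0,0,0,0],[0,0,0,0,0,0],[0,0,0,0,0,0]]
  ]
}}

```text
t: 18.55
tcp_pos: [0.4353, 0.028, 0.0747]
tool_rot: [0.991, -0.131, 0.0, 0.0]
force: [0.1, -0.3, -1.1]
finger_gap: 0.133
```

Run:
```python
from fit import *
s=manip.sense(); print(s['t'],s['tcp_pos'],s['tool_rot'],s['force'],s['finger_gap'])
p=snap('wrist','w12'); np.save('w12T.npy',p['world_from_camera'])
p=snap('scene','s12')
i=cv2.imread('pics/s12.png')
cv2.imwrite('pics/s12a.png',cv2.resize(i[150:290,180:340],None,fx=4,fy=4,interpolation=cv2.INTER_CUBIC))
```

```text
18.55 [0.4352915  0.02804458 0.07472543] [ 9.91365661e-01 -1.31125438e-01  4.94353307e-04  2.82896195e-05] [ 0.13178531 -0.32716113 -1.05372261] 0.13330569581342464
```

View pics/w12.png

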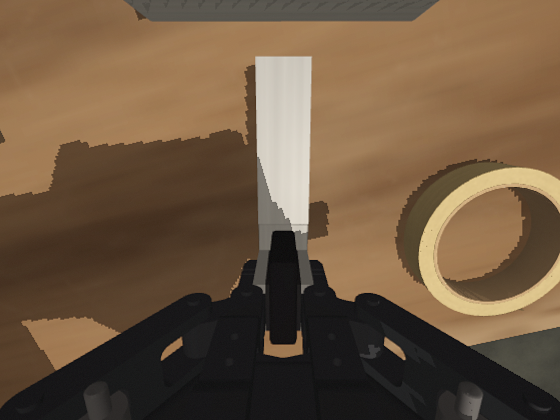

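View pics/s12a.png

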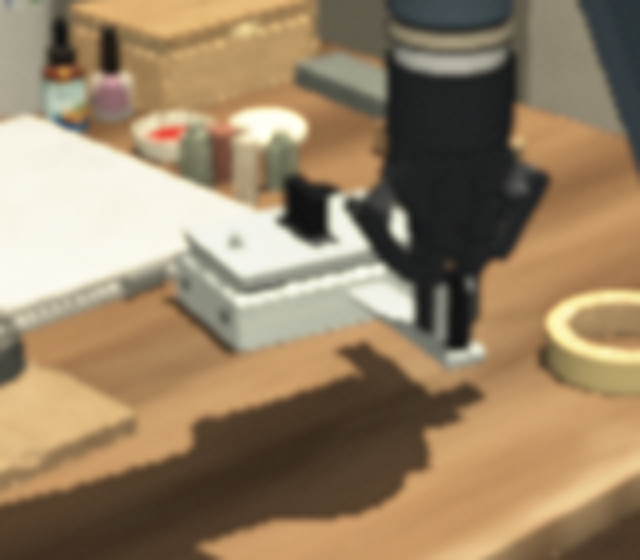

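{"op": "play_rows", "data": {
  "steps": [
    [[0,0,0.0008,0,0,0],[0.008,0,0,0,0,0],[0.008,0,0,0,0,0],[0.008,0,0,0,0,0],[0.007,0,0,0,0,0],[0.005,0,0,0,0,0],[0.004,0,0,0,0,0],[0,0,0,0,0,0],[0,0,0,0,0,0]]
  ]
}}

```text
t: 19.77
tcp_pos: [0.4732, 0.0178, 0.0735]
tool_rot: [0.991, -0.131, -0.0, -0.0]
force: [-1.0, 0.7, -1.0]
finger_gap: 0.129
```

Run:
```python
from fit import *
s=manip.sense(); print(s['t'],s['tcp_pos'],s['tool_rot'],s['force'],s['finger_gap'])
p=snap('wrist','w13')
p=snap('scene','s13')
i=cv2.imread('pics/s13.png')
cv2.imwrite('pics/s13a.png',cv2.resize(i[150:290,180:340],None,fx=4,fy=4,interpolation=cv2.INTER_CUBIC))
```

```text
19.775 [0.47320114 0.01775679 0.07346423] [ 9.91361320e-01 -1.31158662e-01 -3.70733257e-04 -3.22289657e-05] [-1.02858115  0.71686179 -1.01577927] 0.12910247497952346
```

View pics/w13.png

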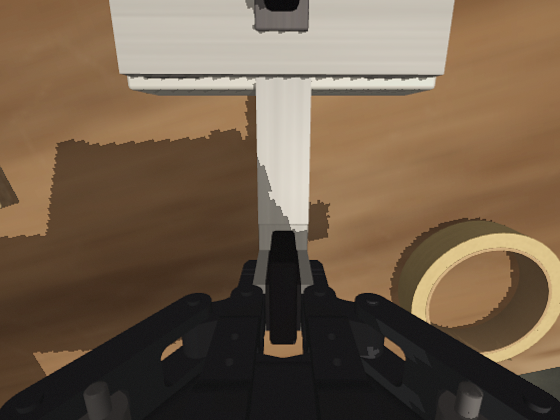

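View pics/s13a.png

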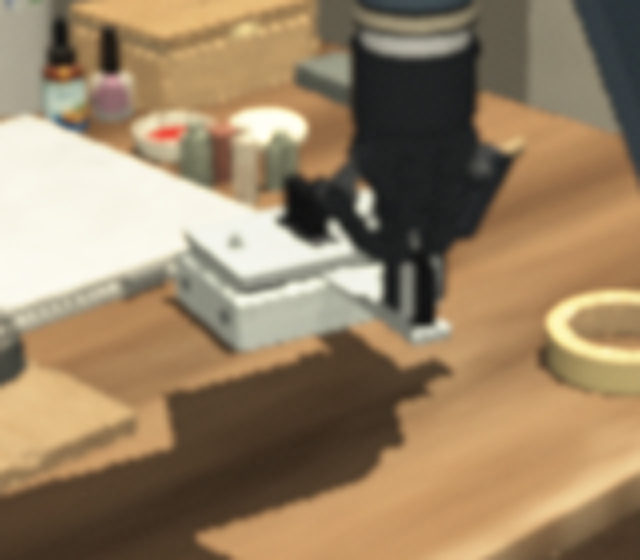

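{"op": "play_rows", "data": {
  "steps": [
    [[0,0,0.0005,0,0,0],[0,0,0.0005,0,0,0],[0,0,0,0,0,0],[0,0,0,0,0,0]]
  ]
}}

```text
t: 20.38
tcp_pos: [0.4736, 0.0177, 0.0725]
tool_rot: [0.991, -0.131, -0.0, -0.0]
force: [-0.0, 0.6, -1.4]
finger_gap: 0.135
```

Run:
```python
from h import *
s=manip.sense(); print(s['t'],s['tcp_pos'],s['tool_rot'],s['force'],s['ft_torque'])
```

```text
20.375 [0.47359123 0.01766023 0.07248761] [ 9.91362281e-01 -1.31151914e-01 -4.87415122e-05 -3.54563279e-06] [-0.02854081  0.64372268 -1.39153608] [-0.01440239  0.05579519 -0.07158996]
```

{"op": "play_rows", "data": {
  "steps": [
    [[0,0,0.0003,0,0,0],[0,0,0.0003,0,0,0],[0,0,0,0,0,0],[0,0,0,0,0,0]]
  ]
}}

```text
t: 20.88
tcp_pos: [0.4735, 0.0177, 0.0721]
tool_rot: [0.991, -0.131, 0.0, -0.0]
force: [-1.7, 0.8, 3.5]
finger_gap: 0.132
```

Run:
```python
from h import *
s=manip.sense(); print(s['t'],s['tcp_pos'],s['tool_rot'],s['force'],s['ft_torque'])
```

```text
20.875 [0.47353799 0.01769616 0.07209015] [ 9.91361946e-01 -1.31154457e-01  1.75446159e-05 -3.80542901e-06] [-1.69268488  0.78911464  3.52691168] [-0.02572949 -0.05240604 -0.0257069 ]
```

{"op": "play_rows", "data": {
  "steps": [
    [[0.003,0,0,0,0,0],[0.004,0,0,0,0,0],[0.005,0,0,0,0,0],[0.005,0,0,0,0,0],[0.003,0,0,0,0,0],[0,0,0,0,0,0],[0,0,0,0,0,0]]
  ]
}}

```text
t: 21.75
tcp_pos: [0.4927, 0.0126, 0.0722]
tool_rot: [0.991, -0.131, -0.0, -0.0]
force: [-2.5, 1.1, 5.6]
finger_gap: 0.13
```

```bash
cat > st.py <<'E'
from h import *
s=manip.sense(); P=s['tcp_pos']; u=np.array([.9656,-.26,0]); v=np.array([.26,.9656,0]); d=P-np.array([.6063,-.0178,0])
print(round(s['t'],2),'tip x %.4f y %.4f'%(d@u+.1021,d@v),'z',P[2].round(4),'Fx %.2f Fy %.2f Fz %.2f'%(s['force']@u,s['force']@v,s['force'][2]),'T',np.round(s['ft_torque'],3),np.round(s['tool_rot'],4),round(s['finger_gap'],3))
E
python3 st.py
```

```text
21.75 tip x -0.0155 y -0.0002 z 0.0722 Fx -2.74 Fy 0.38 Fz 5.60 T [0.019 0.082 0.019] [ 9.914e-01 -1.311e-01 -3.000e-04 -0.000e+00] 0.13
```

{"op": "play_rows", "data": {
  "steps": [
    [[0.002,0,0,0,0,0],[0.002,0,0,0,0,0],[0,0,0,0,0,0],[0,0,0,0,0,0]]
  ]
}}

```text
t: 22.25
tcp_pos: [0.496, 0.0117, 0.0722]
tool_rot: [0.991, -0.131, -0.001, -0.0]
force: [-4.5, 1.6, 6.6]
finger_gap: 0.129
```

```bash
python3 st.py
```

```text
22.25 tip x -0.0121 y -0.0002 z 0.0722 Fx -4.77 Fy 0.39 Fz 6.60 T [0.023 0.216 0.003] [ 9.914e-01 -1.311e-01 -8.000e-04 -1.000e-04] 0.129
```

{"op": "play_rows", "data": {
  "steps": [
    [[0.002,0,0,0,0,0],[0.001,0,0,0,0,0],[0,0,0,0,0,0],[0,0,0,0,0,0]]
  ]
}}

```text
t: 22.75
tcp_pos: [0.4987, 0.011, 0.0722]
tool_rot: [0.991, -0.131, -0.001, -0.0]
force: [-3.9, 0.4, 7.4]
finger_gap: 0.131
```

```bash
python3 st.py
```

```text
22.75 tip x -0.0093 y -0.0002 z 0.0722 Fx -3.86 Fy -0.59 Fz 7.36 T [0.057 0.218 0.022] [ 9.914e-01 -1.311e-01 -1.000e-03 -1.000e-04] 0.131
```

{"op": "play_rows", "data": {
  "steps": [
    [[0.001,0,0,0,0,0],[0.001,0,0,0,0,0],[0,0,0,0,0,0],[0,0,0,0,0,0]]
  ]
}}

```text
t: 23.25
tcp_pos: [0.5005, 0.0105, 0.0723]
tool_rot: [0.991, -0.131, -0.001, -0.0]
force: [-3.6, 1.0, 7.9]
finger_gap: 0.13
```

```bash
python3 st.py
```

```text
23.25 tip x -0.0074 y -0.0002 z 0.0723 Fx -3.69 Fy 0.04 Fz 7.93 T [0.037 0.285 0.007] [ 9.914e-01 -1.310e-01 -1.200e-03 -1.000e-04] 0.13
```

{"op": "play_rows", "data": {
  "steps": [
    [[0.001,0,0,0,0,0],[0.001,0,0,0,0,0],[0,0,0,0,0,0],[0,0,0,0,0,0]]
  ]
}}

```text
t: 23.75
tcp_pos: [0.5024, 0.01, 0.0723]
tool_rot: [0.991, -0.131, -0.001, -0.0]
force: [-3.1, 1.1, 7.9]
finger_gap: 0.129
```

```bash
python3 st.py
```

```text
23.75 tip x -0.0055 y -0.0002 z 0.0723 Fx -3.29 Fy 0.23 Fz 7.88 T [0.112 0.242 0.016] [ 9.914e-01 -1.311e-01 -1.300e-03 -1.000e-04] 0.129
```

{"op": "play_rows", "data": {
  "steps": [
    [[0.001,0,-0.0002,0,0,0],[0.001,0,0,0,0,0],[0,0,0,0,0,0],[0,0,0,0,0,0]]
  ]
}}

```text
t: 24.25
tcp_pos: [0.505, 0.0092, 0.0723]
tool_rot: [0.991, -0.131, -0.001, -0.0]
force: [-3.2, 1.7, 5.4]
finger_gap: 0.13
```

```bash
python3 st.py
```

```text
24.25 tip x -0.0028 y -0.0002 z 0.0723 Fx -3.50 Fy 0.86 Fz 5.35 T [ 0.073  0.259 -0.027] [ 9.914e-01 -1.311e-01 -6.000e-04 -1.000e-04] 0.13
```

{"op": "play_rows", "data": {
  "steps": [
    [[0.001,0,0,0,0,0],[0.001,0,0,0,0,0],[0,0,0,0,0,0],[0,0,0,0,0,0]]
  ]
}}

```text
t: 24.75
tcp_pos: [0.5061, 0.0089, 0.0723]
tool_rot: [0.991, -0.131, -0.001, -0.0]
force: [-3.9, 0.6, 7.6]
finger_gap: 0.129
```

```bash
python3 st.py
```

```text
24.75 tip x -0.0016 y -0.0002 z 0.0723 Fx -3.93 Fy -0.41 Fz 7.65 T [ 0.038  0.347 -0.051] [ 9.914e-01 -1.311e-01 -1.400e-03 -1.000e-04] 0.129
```

{"op": "play_rows", "data": {
  "steps": [
    [[0.001,0,0,0,0,0],[0,0,0,0,0,0],[0,0,0,0,0,0]]
  ]
}}

```text
t: 25.12
tcp_pos: [0.5063, 0.0089, 0.0723]
tool_rot: [0.991, -0.131, -0.002, -0.0]
force: [-6.2, 1.6, 8.6]
finger_gap: 0.129
```

```bash
python3 st.py
```

```text
25.12 tip x -0.0014 y -0.0002 z 0.0723 Fx -6.42 Fy -0.03 Fz 8.56 T [ 0.148  0.449 -0.008] [ 9.914e-01 -1.311e-01 -2.300e-03 -2.000e-04] 0.129
```

{"op": "play_rows", "data": {
  "steps": [
    [[0.001,0,0,0,0,0],[0,0,0,0,0,0],[0,0,0,0,0,0]]
  ]
}}

```text
t: 25.5
tcp_pos: [0.5066, 0.0088, 0.0723]
tool_rot: [0.991, -0.131, -0.003, -0.0]
force: [-7.4, 1.4, 10.7]
finger_gap: 0.132
```

```bash
python3 st.py
python3 - <<'E'
from h import *
snap('wrist','w14')
snap('scene','s14')
i=cv2.imread('pics/s14.png')
cv2.imwrite('pics/s14a.png',cv2.resize(i[150:290,180:340],None,fx=4,fy=4,interpolation=cv2.INTER_CUBIC))
E
```

```text
25.5 tip x -0.0011 y -0.0002 z 0.0723 Fx -7.54 Fy -0.63 Fz 10.66 T [0.14  0.53  0.004] [ 9.914e-01 -1.310e-01 -2.900e-03 -3.000e-04] 0.132
```

View pics/w14.png

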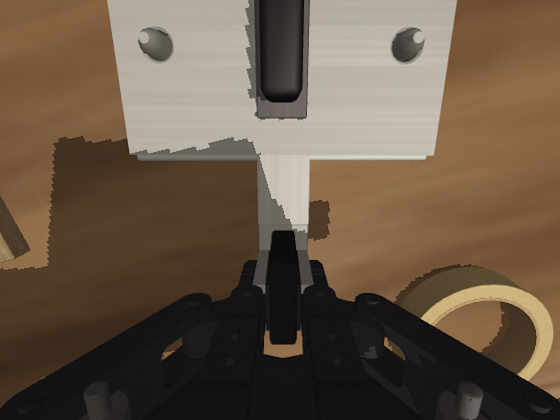

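View pics/s14a.png

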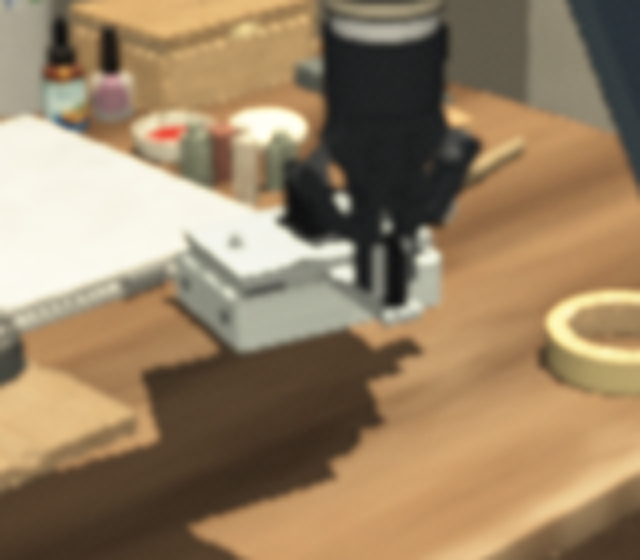

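{"op": "play_rows", "data": {
  "steps": [
    [[0.001,0,-0.0002,0,0,0],[0,0,0,0,0,0],[0,0,0,0,0,0]]
  ]
}}

```text
t: 25.98
tcp_pos: [0.5069, 0.0087, 0.0724]
tool_rot: [0.991, -0.131, -0.004, -0.0]
force: [-9.1, 1.5, 8.3]
finger_gap: 0.136
```

```bash
python3 st.py
```

```text
25.98 tip x -0.0008 y -0.0002 z 0.0724 Fx -9.15 Fy -0.90 Fz 8.27 T [0.132 0.567 0.02 ] [ 9.914e-01 -1.310e-01 -3.700e-03 -3.000e-04] 0.136
```

{"op": "play_rows", "data": {
  "steps": [
    [[0,0,0,0,0,0],[0,0,0,0,0,0],[0,0,0,0,0,0],[0,0,0,0,0,0],[0,0,0,0,0,0],[0,0,0,0,0,0]]
  ]
}}

```text
t: 26.72
tcp_pos: [0.5068, 0.0087, 0.0723]
tool_rot: [0.991, -0.131, -0.004, -0.0]
force: [-8.3, 1.9, 9.3]
finger_gap: 0.133
```

```bash
python3 st.py
python3 - <<'E'
from h import *
snap('wrist','w15')
i=cv2.imread('pics/w15.png'); cv2.imwrite('pics/w15a.png',cv2.resize(i[0:260,90:470],None,fx=2,fy=2,interpolation=cv2.INTER_CUBIC))
E
python3 st.py
```

```text
26.73 tip x -0.0008 y -0.0002 z 0.0723 Fx -8.50 Fy -0.35 Fz 9.26 T [ 0.147  0.542 -0.017] [ 9.914e-01 -1.310e-01 -3.700e-03 -3.000e-04] 0.133
26.77 tip x -0.0008 y -0.0002 z 0.0724 Fx -8.78 Fy -0.64 Fz 9.55 T [0.143 0.574 0.082] [ 9.914e-01 -1.310e-01 -3.700e-03 -3.000e-04] 0.133
```

View pics/w15a.png

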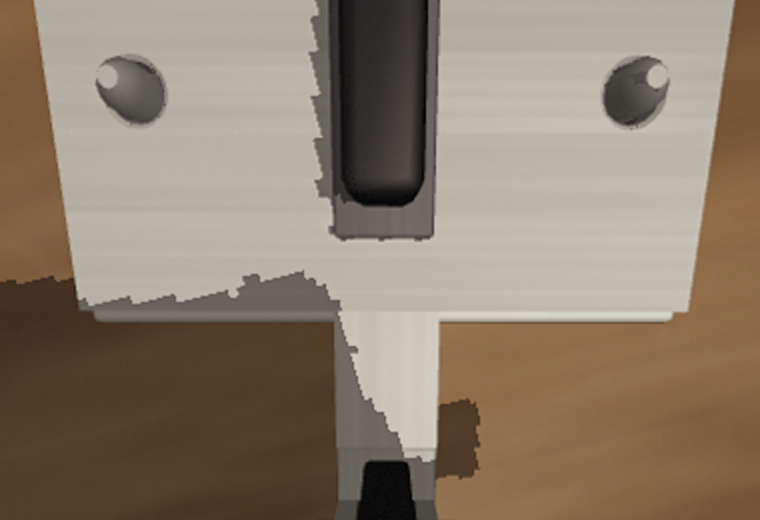

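```bash
python3 -c "
from h import *
print(manip.sign_off())"; python3 st.py
```

```text
the job is handed in; nothing more can be done
None
the job is handed in; nothing more can be done
```

I set the plate on its pins, slid the feeler into the gap until it dragged, and handed the job in at about 26.8 s with the feeler still held. No verdict was reported.

- **Plate:** I lifted it by the handle, lined it up with the wrist camera, and lowered it until the force showed it resting on the rails. Then I let go. The last wrist picture shows both pins inside the holes and no visible tilt.
- **Feeler:** I gripped it by the tab and slid it in flat on the block. My last estimate puts the tip at x of about -1 mm in the block's frame, which is about 44 mm under the plate. It is about 0.2 mm off midway and aligned to within about 0.01 rad.
- **Drag:** It ran at roughly 3 to 4 N while sliding freely, then rose to about 8.5 to 9 N over the last millimetre. After that it held steady with the tip no longer moving. I take that as the plate bearing on the blade.

**Not measured directly:**
- The force between plate and blade: I estimate 3 to 6 N from the drag.
- The plate's lift and tilt: I checked these only by eye in the pictures.
- The tool leaned about 0.4° under the push.
- Early on, the wrist and fixed cameras disagreed by about 3 to 5 mm on where the block was. I aligned with wrist-camera measurements relative to the plate, and the pins went in with no noticeable side force.

I did not touch the tape roll, loupe or hammer.

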